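# Reject into the sprung-cover scrap box

### The job

The orange-brown wooden offcut lying on the bench is a reject: put it into the rear compartment of the green scrap box, reaching in under the cover that leans over it, and let go. Then press the cover down until its spring catch snaps and holds it fully shut, without forcing it, and leave the other things where they are.

Things in the scene. Friction and masses are not known exactly. Their poses are not given: they have to be found in the camera images.
- reject: orange-brown wooden block 90 x 45 x 22 mm (x, y, z), about 60 g, lying flat on the bench to the left of the box; origin at the centre of its underside, x along its length
- scrap_box: green sheet-metal box fixed to the bench, 260 mm deep (x) x 210 wide (y) x 85 high, walls and floor 5 mm; origin at the centre of its underside, x to the back (hinge side), z up. A divider 50 mm high at x = -25 mm parts a front compartment (x -125 to -28) from a rear one (x -22 to +125, y -100 to +100). A spring catch is outside on the front wall
- rear_floor (a point): centre of the rear compartment's floor, 5 mm above the bench; box axes
- cover (a joint): angle of the box's hinged grey cover, rad: 0 = shut, 0.95 = fully open (stop). A spring holds it at 0.95, leaning over the rear compartment, front edge about 310 mm above the bench. It stays shut only once the catch at its front lip has snapped (8 to 12 N down at the front edge, in the last 10 mm of travel); else it springs open again
- cover_hinge (a point): middle of the cover's hinge line, at the back of the box (x = +130, z = 87 mm in the box's frame); axes move with the cover. The cover is a flat sheet 280 mm long from hinge to front edge (-x), 214 wide, 4 thick, its upper face 5 mm above the hinge line, with a 33 mm lip down at the front edge
- cover_press (a point): point on the cover's upper face in the middle of its width, 255 mm from the hinge, 25 mm from the front edge; axes move with the cover: z out of the upper face, x towards the hinge
- dark_offcut: dark wooden offcut 50 x 50 x 18 mm lying in the front compartment, to be left there; origin at the centre of its underside
- wax_tin: round wax tin with a red lid, 77 mm across, 39 mm high, bystander to the right of the box; origin at the centre of its underside
- tape_measure: yellow tape measure 73 x 38 x 66 mm, bystander to the right of the box; origin at the centre of its underside
- nail_jar: clear jar of nails, 66 mm across, 68 mm high, bystander behind the box on the left; origin at the centre of its underside
There are look-alikes about, which are no part of the job. What is shaped like the reject but blue is not meant.

How it is judged:
By the outcome, as a careful person would: the job done as asked, in the order asked, and still so for the second after the job is handed in, with the robot touching nothing.
It also fails if it takes over 58 s, if anything falls off the work surface, if the arm or the gripper's body presses on something with over 40 N, if the wrist force passes 120 N, or if a joint passes its speed limit or range.

### The arm

A 7-joint arm with a two-finger parallel gripper is mounted at the origin on a cart in front of the work surface, level with it; the furniture and walls round the work are solid. World frame = base frame: x ahead of the robot, y to its left, z up, the work surface at z = 0. Lengths are in m, angles in rad, forces in N, time in s.
With the tool pointing down it reaches from about 0.4 to 0.9 m from the base axis. Payload 5.6 kg.
Tool frame: the origin (TCP) lies midway between the tips of the shut fingers; the grasp point (between the pads) lies 19 mm behind it; z points along the fingers, y is the direction in which the jaws open and shut (so a half turn about z gives the same grasp; the last joint's range is limited). The gripper opens to 92 mm and grips with 3 to 60 N. Pads are 20 mm wide; open, the fingers measure 128 mm over their backs; the gripper's body (75 mm by 189 mm) begins 69 mm behind the grasp point.
Start: joints at [1.263, 0.468, -0.012, 1.603, 0.006, 1.071, -0.056], TCP at [0.17, -0.627, 0.215] pointing down, gripper open.
Joint ranges: [-2.53, 2.53], [-0.31, 2.02], [-1.57, 1.55], [0.28, 2.44], [-1.29, 4.43], [0.15, 1.84], [-2.92, 2.92]. Speed limits (rad/s): [2.57, 2.57, 3.14, 3.14, 3.14, 3.14, 3.14].

### API

Orientations are given as a unit quaternion [w, x, y, z].
In Python, from workcell import robot gives the robot as it stands.
- The arm moves only by the shell command python3 -m jog 'ROWS' [FORCE]. ROWS is JSON, a list of rows, each a list of 7 numbers: the shift along the tool's x, y, z in cm, then the turn, a rotation vector about the tool's x, y, z in units of 10 degrees (1.0 is 10 degrees), then the opening, from 0 (shut) to 1 (fully open). A call has 1 to 5 rows; each row shifts and turns the commanded pose from where the row before left it, along the tool's axes as they then stand; what a row does not reach is not made up. A row lasts 1/8 s, in which the tool goes at most 62.5 mm and 10.7 degrees, less where a joint would pass 70% of its speed; a pose out of reach is approached as far as the arm can. A call with a gripper value outside its range is refused whole. The fingers move at their own pace and stop on an object; FORCE is the grip in N (left out, the last holds). Time passes only in rows, so rows that do not move let the fingers close. It gives the time, the measured TCP pose, the force and the opening at its end, in the units of the state.
- robot.get_state(): the state, without advancing time (a new reading comes with each control period).
- robot.grab_frame(name): name is "side" or "top" or "wrist"; returns the picture (480x640x3 uint8, red, green, blue); there is no depth.
- robot.camera_info(name): a dict with "fx", "fy", "cx", "cy" (pixels), "D" ([k1, k2, p1, p2, k3] as OpenCV has them; the pictures are not rectified), "R" (3x3) and "t" (3): a world point X has camera coordinates R X + t. Camera axes: x right, y down, z forward; pixel columns grow to the right and rows downward; lengths in m; the calibration is good to about 2 mm. A picture is of the moment at which its call begins: read the wrist's pose just before it. camera_info takes no time and is no camera call; for the wrist camera it gives the pose at the moment of the call.
- robot.close_job(): hands the job in, once; it reports no verdict.
Trained networks look in the newest picture that a camera, given by its name, has taken for a name from the list of things; names that differ only in an ending like _2 or _b are one class to them, and where a whole thing is asked for, a point or a joint stands for the part that bears it (a point fixed in the world has none). Each returns a list of dicts, best first, with "confidence" (0 to 1); they miss things now and then, are a little off and sometimes report something else, mostly with a low value. They report only what shows in the picture. A call takes as long as a camera call. They do not tell look-alikes from the thing itself.
- robot.outline_of(camera, target): "region" (480x640 bool, what is visible of it) and "bbox" ([left, top, right, bottom] in pixels, round what is visible of it).
- robot.place_of(camera, target): "point" ([row, column] in pixels: a listed point, or the origin of a listed thing).
The state is a dict: "clock": time; "joint_positions": joint angles; "dq": joint speeds; "tau": joint torques, N m; "tcp_pos": TCP position; "eef_rot": TCP orientation; "wrist_force": force on the tool from outside, world axes, zero at the start; "moment": the same for the moment, N m; "width": finger opening in m.
Only numpy, scipy, OpenCV 4.12 (cv2) and the standard library are available. Lean on these libraries where they do the work, as an engineer would, in place of code of your own. Each camera call takes 0.05 s, during which the arm holds its last target. There are 200 camera calls.

## Working session

There is one attempt and no reset: what is moved stays moved. The work goes in short steps, Python scripts to look and compute and a shell command to move; the robot and the scene stay as the last step left them, time stands still between calls to the robot, and variables do not carry over. Pictures are saved under pics/ and viewed, about 8 in all and at most 12, crops included, and the job is handed in when it is done.

```bash
mkdir -p pics
cat > h.py <<'E'
import numpy as np, cv2
from workcell import robot
from scipy.spatial.transform import Rotation as Ro
def ray(ci,uv):
    K=np.array([[ci['fx'],0,ci['cx']],[0,ci['fy'],ci['cy']],[0,0,1.]])
    p=cv2.undistortPoints(np.array([[uv]],float),K,np.array(ci['D'],float))[0,0]
    R=np.array(ci['R']);t=np.array(ci['t'])
    d=R.T@np.array([p[0],p[1],1]); return -R.T@t,d/np.linalg.norm(d)
def onz(ci,uv,z):
    o,d=ray(ci,uv); return o+d*(z-o[2])/d[2]
def proj(ci,X):
    K=np.array([[ci['fx'],0,ci['cx']],[0,ci['fy'],ci['cy']],[0,0,1.]])
    return cv2.projectPoints(np.array(X,float).reshape(-1,3),cv2.Rodrigues(np.array(ci['R'],float))[0],np.array(ci['t'],float),K,np.array(ci['D'],float))[0][:,0]
def st():
    s=robot.get_state();return s
def rot(s): 
    q=s['eef_rot'];return Ro.from_quat([q[1],q[2],q[3],q[0]])
def snap(cam,name,crop=None):
    im=robot.grab_frame(cam); cv2.imwrite('pics/'+name,im[:,:,::-1]); return im
E
python3 - <<'E'
from h import *
np.set_printoptions(precision=4,suppress=True)
s=st();print(s)
for c in('top','side'):
    snap(c,c+'0.png');ci=robot.camera_info(c);o,d=ray(ci,(320,240));print(c,o,d)
    for n in ['reject','scrap_box','cover','cover_hinge','cover_press','rear_floor','dark_offcut','wax_tin','tape_measure','nail_jar']:
        try:
            r=robot.place_of(c,n)
            print(n,[(np.round(x['point'],1),round(x['confidence'],2),onz(ci,x['point'][::-1],0)[:2]) for x in r[:3]])
        except Exception as e: print(n,e)
E
```

```text
{'clock': 0.0, 'joint_positions': array([ 1.263 ,  0.4684, -0.0116,  1.6036,  0.006 ,  1.0714, -0.0563]), 'dq': array([-0.0005, -0.0008,  0.0024, -0.0012,  0.0006,  0.0002,  0.0007]), 'tau': array([ -0.0006, -52.0567,  -0.0128, -24.3751,  -0.0567,   0.0172,
         0.0002]), 'tcp_pos': array([ 0.1699, -0.6268,  0.2136]), 'eef_rot': array([-0.0009,  0.9913,  0.132 , -0.0002]), 'wrist_force': array([-0.0125,  0.1   ,  0.0014]), 'moment': array([0.005 , 0.0204, 0.0148]), 'width': 0.09184937932147685}
top [ 0.3286 -0.2861  1.4937] [ 0.1349 -0.0219 -0.9906]
reject [(array([286.7, 223.5]), 0.97, array([ 0.4082, -0.0653])), (array([235.6, 187.9]), 0.96, array([0.5437, 0.0321]))]
scrap_box [(array([246.1, 335. ]), 0.69, array([ 0.5157, -0.3589])), (array([235.7, 189.6]), 0.35, array([0.5434, 0.0276])), (array([182.2, 263.3]), 0.35, array([ 0.6896, -0.1661]))]
cover it knows: cover_hinge, cover_press, dark_offcut, nail_jar, rear_floor, reject, scrap_box, tape_measure, wax_tin
cover_hinge [(array([214.5, 383.4]), 0.8, array([ 0.6012, -0.4893]))]
cover_press []
rear_floor []
dark_offcut [(arra
[... 532 characters left out ...]
1, array([ 0.5295, -0.4026])), (array([247.1, 348.7]), 0.56, array([ 0.513 , -0.3635]))]
cover it knows: cover_hinge, cover_press, dark_offcut, nail_jar, rear_floor, reject, scrap_box, tape_measure, wax_tin
cover_hinge [(array([189.4, 339.7]), 0.65, array([ 0.6427, -0.6431]))]
cover_press [(array([118.2, 353.3]), 0.65, array([ 0.8256, -1.2485]))]
rear_floor [(array([235.3, 344.9]), 0.82, array([ 0.5397, -0.4107]))]
dark_offcut []
wax_tin [(array([202.5, 400.9]), 0.87, array([ 0.4694, -0.6204])), (array([187.9, 338.3]), 0.66, array([ 0.6498, -0.6509])), (array([117.5, 350.7]), 0.65, array([ 0.8374, -1.2536]))]
tape_measure [(array([223.6, 439.1]), 0.69, array([ 0.3545, -0.5404]))]
nail_jar []
```

View pics/top0.png

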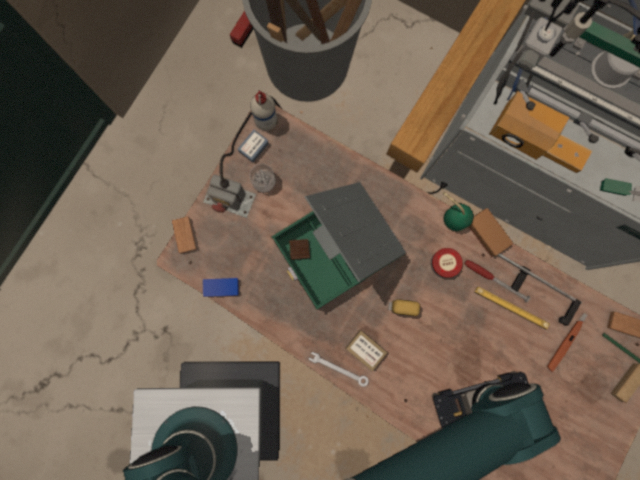

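View pics/side0.png

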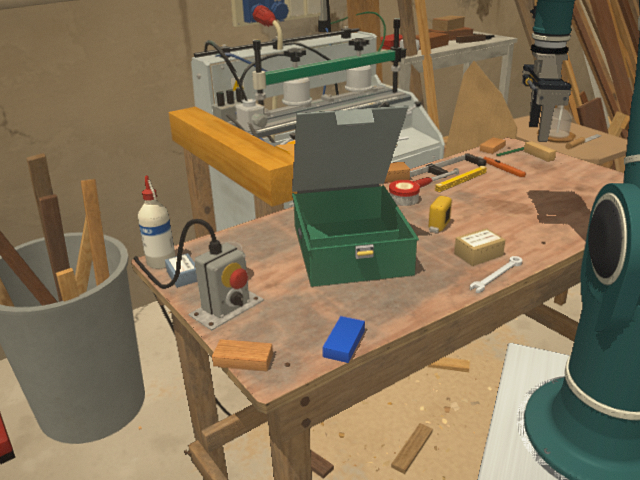

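The top view shows the reject as the orange block at about (184,235); the blue look-alike is at (220,287). The box is yawed so its front faces left and toward the robot, with a front-wall line of about (273,235)-(320,308). In the side view the reject is at (242,355) and the catch at (365,252). I'll zoom in to fit the box corners.

Run:
```python
import cv2,numpy as np
a=cv2.imread('pics/top0.png')[170:320,165:415]; b=cv2.imread('pics/side0.png')[95:375,205:425]
a=cv2.resize(a,None,fx=3.2,fy=3.2,interpolation=cv2.INTER_CUBIC)
cv2.imwrite('pics/tc.png',a)
cv2.imwrite('pics/sc.png',cv2.resize(b,None,fx=2.1,fy=2.1,interpolation=cv2.INTER_CUBIC))
```

```text
(no output)
```

View pics/tc.png

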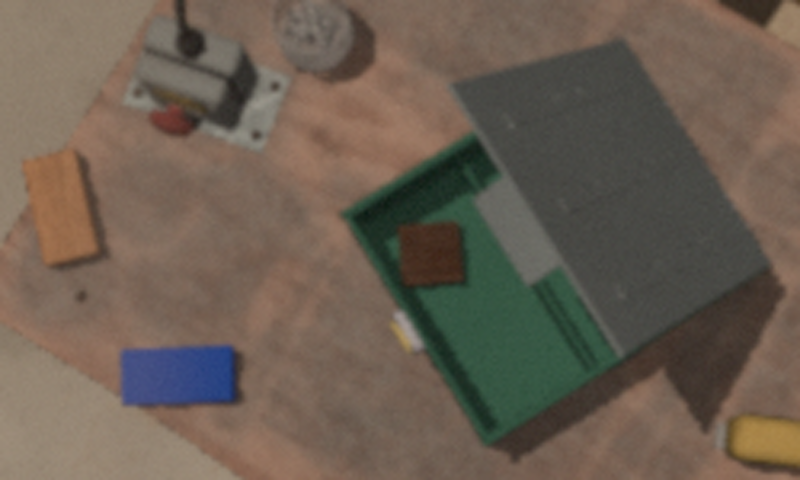

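View pics/sc.png

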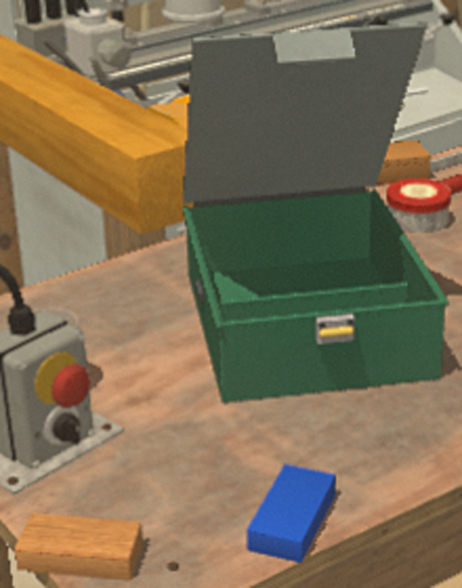

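The crops show the reject's top corners in the top view at crop (24,160), (77,150), (101,252) and (48,265). The front rim corners are (343,213) and (487,443). The side view gives the rim, the base and the cover tab clearly.

```bash
cat > fit.py <<'E'
from h import *
from scipy.optimize import least_squares
np.set_printoptions(precision=4,suppress=True)
ct,cs=robot.camera_info('top'),robot.camera_info('side')
T=lambda u,v:(165+u/3.2,170+v/3.2); S=lambda u,v:(205+u/2.1,95+v/2.1)
def fit(obs,x0):
    def f(p):
        R=np.array([[np.cos(p[2]),-np.sin(p[2])],[np.sin(p[2]),np.cos(p[2])]]);r=[]
        for c,X,uv in obs:
            w=np.r_[R@X[:2]+p[:2],X[2]];r+=list(proj(c,w)[0]-uv)
        return np.array(r)
    s=least_squares(f,x0,loss='soft_l1');return s.x,f(s.x).reshape(-1,2)
c,s=np.cos(.95),np.sin(.95)
ce=(.130-.28*c+.005*s, .087+.28*s+.005*c)
box=[(ct,(-.13,.105,.085),T(343,213)),(ct,(-.13,-.105,.085),T(487,443)),
(ct,(ce[0],.107,ce[1]),T(453,87)),(ct,(ce[0],-.107,ce[1]),T(618,358)),
(cs,(-.13,.105,.085),S(222,320)),(cs,(-.13,-.105,.085),S(445,302)),(cs,(-.13,.105,0),S(228,400)),(cs,(-.13,-.105,0),S(440,378)),
(cs,(.13,.105,.085),S(187,208)),(cs,(ce[0],.107,ce[1]),S(192,38)),(cs,(ce[0],-.107,ce[1]),S(425,28))]
h=.022
rej=[(ct,(.045,.0225,h),T(24,160)),(ct,(.045,-.0225,h),T(77,150)),(ct,(-.045,-.0225,h),T(101,252)),(ct,(-.045,.0225,h),T(48,265)),
(cs,(.045,.0225,h),S(22,515)) ,(cs,(.045,-.0225,h),S(142,520)),(cs,(-.045,-.0225,h),S(133,555)),(cs,(-.045,.0225,h),S(17,546))]
E
python3 - <<'E'
from fit import *
for n,o,x0 in(('box',box,(.53,-.38,-1.0)),('rej',rej[:4],(.54,.03,.4)),):
    x,r=fit(o,x0);print(n,x,np.degrees(x[2]));print(r.round(1).tolist())
E
```

```text
box [ 0.5075 -0.3615 -1.0162] -58.222133713031965
[[-0.5, 0.3], [-1.4, 0.1], [-1.4, -1.3], [1.2, -0.1], [-1.1, 0.4], [0.8, -1.6], [-2.5, 0.3], [0.8, -0.4], [-0.1, -2.1], [0.5, -1.3], [1.6, -4.0]]
rej [0.5435 0.0363 0.2491] 14.274105175815526
[[-0.1, 0.1], [0.2, -0.9], [0.2, 0.2], [-0.2, 0.3]]
```

```bash
cat > tgt.py <<'E'
from h import *
import sys
# usage: tgt.py x y z yaw_deg elev_deg (tool z pitched down; tool x horizontal comp at yaw, elev 90 = straight down)
def Rt(yaw,el):
    a=np.radians(yaw);e=np.radians(el);h=np.array([np.cos(a),np.sin(a),0]);u=np.array([0,0,1.])
    z=h*np.cos(e)-u*np.sin(e); x=h*np.sin(e)+u*np.cos(e); return Ro.from_matrix(np.c_[x,np.cross(z,x),z])
if __name__=='__main__':
    a=list(map(float,sys.argv[1:]));s=st();R=rot(s);d=np.array(a[:3])-s['tcp_pos']
    G=Rt(a[3],a[4]);np.set_printoptions(precision=2,suppress=True)
    print('tcp',s['tcp_pos']*100,'q',s['joint_positions'],'F',s['wrist_force'],'w',s['width']*1e3,'t',s['clock'])
    print('shift now',R.inv().apply(d)*100,'turn',(R.inv()*G).as_rotvec(degrees=True)/10,'shift after turn',G.inv().apply(d)*100)
E
python3 -m jog '[[0,0,-5,0,0,0,1],[0,0,-5,0,0,0,1],[0,0,-5,0,0,0,1],[0,0,-5,0,0,0,1],[4,-4.3,0,0,0,0,1]]'
python3 -m jog '[[4,-4.3,0,0,0,0,1],[4,-4.3,0,0,0,0,1],[4,-4.3,0,0,0,0,1],[4,-4.3,0,0,0,0,1],[4,-4.3,0,0,0,0,1]]'
python3 -m jog '[[4,-4.3,0,0,0,0,1],[4,-4.3,0,0,0,0,1],[4,-4.3,0,0,0,0,1],[4,-4.3,0,0,0,0,1],[0,0,0,0,0,0,1]]'
python3 tgt.py 0.46 0.012 0.12 14.3 50
```

```text
clock: 1.62
tcp_pos: [0.1955, -0.579, 0.4186]
eef_rot: [0.004, 0.992, 0.129, 0.0]
wrist_force: [1.4, 0.3, -0.6]
width: 0.0918
clock: 2.25
tcp_pos: [0.3349, -0.3137, 0.4149]
eef_rot: [0.0, 0.991, 0.132, 0.0]
wrist_force: [0.4, -0.4, 0.4]
width: 0.0918
clock: 2.88
tcp_pos: [0.4449, -0.1031, 0.4149]
eef_rot: [-0.0, 0.991, 0.136, 0.001]
wrist_force: [-0.5, 0.0, 0.4]
width: 0.092
tcp [ 44.49 -10.31  41.49] q [ 0.67  0.01 -0.51  1.74  0.    1.4  -1.14] F [-0.52  0.03  0.36] w 92.02200111560929 t 2.875
shift now [  4.53 -10.67  29.5 ] turn [-0.05  3.99  0.13] shift after turn [-15.66 -10.78  25.36]
```

```bash
python3 -m jog '[[1.5,-3.6,4,0,0,0,1],[1.5,-3.6,4,0,0,0,1],[1.5,-3.5,4,0,0,0,1],[0,0,4,0,1,0,1],[0,0,0,0,1,0,1]]'
python3 -m jog '[[0,0,0,0,1,0,1],[0,0,0,0,1,0,1],[0,0,0,0,0,0,1]]'
python3 tgt.py 0.46 0.016 0.12 14.3 50
python3 - <<'E'
from fit import *
ci=robot.camera_info('wrist');snap('wrist','w1.png')
for r in robot.place_of('wrist','reject'): print(r, onz(ci,r['point'][::-1],0))
c0,s0=np.cos(.2491),np.sin(.2491)
print(proj(ci,[[.544+c0*a-s0*b,.037+s0*a+c0*b,.022] for a,b in((.045,.0225),(.045,-.0225),(-.045,-.0225),(-.045,.0225))]))
E
```

```text
clock: 3.5
tcp_pos: [0.4576, 0.0072, 0.2532]
eef_rot: [-0.024, 0.977, 0.13, 0.169]
wrist_force: [-0.5, 2.0, 0.6]
width: 0.092
clock: 3.88
tcp_pos: [0.4581, 0.0144, 0.2545]
eef_rot: [-0.05, 0.947, 0.131, 0.291]
wrist_force: [1.0, -0.0, 0.2]
width: 0.0917
tcp [45.81  1.44 25.45] q [ 0.56 -0.16 -0.47  2.38 -0.73  0.43 -0.62] F [ 1.05 -0.01  0.21] w 91.69241861759357 t 3.875
shift now [-7.39  0.15 11.24] turn [-0.19  0.57  0.07] shift after turn [-8.47 -0.11 10.45]
{'point': [255.2, 320.9], 'confidence': 0.63} [0.545  0.0427 0.    ]
[[305.4886 210.2348]
 [348.1713 211.1869]
 [347.1923 296.0559]
 [301.7504 294.818 ]]
```

View pics/w1.png

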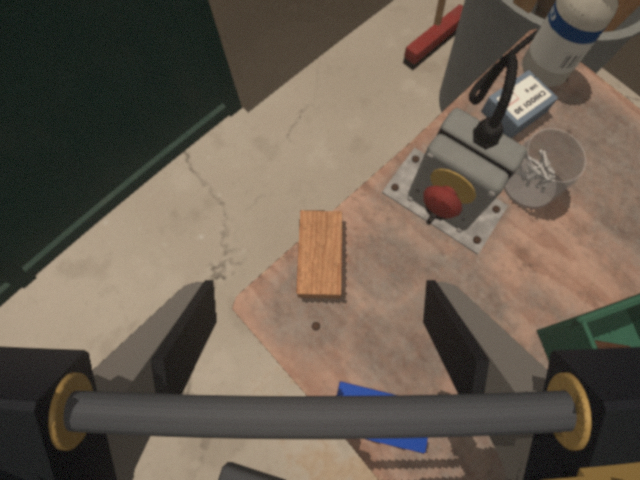

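The wrist view shows the reject at (298-342, 210-296), about 4.5 px left of the projection. That puts it at y≈0.041, which agrees with the side network. The switch is well clear.

```bash
python3 tgt.py 0.5485 0.042 0.009 14.3 55; python3 tgt.py 0.5485 0.042 0.05 14.3 55
```

```text
tcp [46.03  1.53 25.6 ] q [ 0.56 -0.16 -0.47  2.38 -0.73  0.43 -0.62] F [-0.79 -0.26  0.41] w 92.27301493932396 t 3.975
shift now [-6.35  0.33 25.59] turn [-0.19  0.06  0.1 ] shift after turn [-6.63 -0.41 25.51]
tcp [46.03  1.53 25.6 ] q [ 0.56 -0.16 -0.47  2.38 -0.73  0.43 -0.62] F [-0.79 -0.26  0.41] w 92.27301493932396 t 3.975
shift now [-4.03  0.26 22.2 ] turn [-0.19  0.06  0.1 ] shift after turn [-4.28 -0.41 22.16]
```

```bash
python3 -m jog '[[-1.1,-0.1,5,-0.19,0.06,0.1,1],[-1.1,-0.1,5,0,0,0,1],[-1.1,-0.1,5,0,0,0,1],[-1.1,-0.1,4,0,0,0,1],[0,0,0,0,0,0,1]]'
python3 tgt.py 0.5485 0.042 0.009 14.3 55
```

```text
clock: 4.6
tcp_pos: [0.5208, 0.0336, 0.1497]
eef_rot: [-0.057, 0.951, 0.123, 0.277]
wrist_force: [-0.3, -0.7, 1.4]
width: 0.0918
tcp [52.08  3.36 14.97] q [ 0.08  0.17 -0.11  2.37 -1.29  0.15 -0.1 ] F [-0.28 -0.65  1.38] w 91.78696524616282 t 4.6
shift now [-5.18  0.48 13.39] turn [-0.25  0.22 -0.04] shift after turn [-5.7  -0.13 13.19]
```

```bash
cat > kin.py <<'E'
from h import *
import itertools
from scipy.optimize import least_squares
def fk(q,p,sg):
    h,l1,l2,l3,a1,a2,a3,b=p
    Z=lambda a:Ro.from_euler('z',a); Y=lambda a:Ro.from_euler('y',a)
    R=Z(sg[0]*q[0]);x=np.array([0,0,h])
    R=R*Y(q[1]); R=R*Z(sg[1]*q[2]); x=x+R.apply([a1,0,l1]); R=R*Y(q[3]); x=x+R.apply([a2,0,0]); R=R*Z(sg[2]*q[4]); x=x+R.apply([0,0,l2])
    R=R*Y(q[5]); x=x+R.apply([a3,0,0]); R=R*Z(sg[3]*q[6]); x=x+R.apply([0,0,l3]);return x,R
D=[([1.263,.4684,-.0116,1.6036,.006,1.0714,-.0563],(.1699,-.6268,.2136),(-.0009,.9913,.132,-.0002)),
([.67,.01,-.51,1.74,0,1.4,-1.14],(.4449,-.1031,.4149),(0,.991,.136,.001)),
([.56,-.16,-.47,2.38,-.73,.43,-.62],(.4592,.0149,.2553),(-.05,.947,.131,.291)),
([.08,.17,-.11,2.37,-1.29,.15,-.1],(.5208,.0336,.1497),(-.057,.951,.123,.277))]
E
python3 - <<'E'
from kin import *
s=st();print(s['joint_positions'],s['tcp_pos'],s['eef_rot'])
best=[]
for sg in itertools.product((1,-1),repeat=4):
    e=0
    Rs=[fk(q,[0]*8,sg)[1] for q,_,_ in D]; T=[Ro.from_quat([*w[1:],w[0]]) for _,_,w in D]
    for off in np.arange(4)*np.pi/2:
        e=max(np.degrees((R*Ro.from_euler('z',off)).inv().__mul__(t).magnitude()) for R,t in zip(Rs,T))
        best.append((e,sg,off))
best.sort(key=lambda v:v[0]);print(best[:3]);sg=best[0][1]
f=lambda p:np.concatenate([fk(q,p,sg)[0]-x for q,x,_ in D]+[.02*np.array(p)[4:7],[p[7]]])
r=least_squares(f,[.3,.4,.4,.3,0,0,0,0]);print(r.x.round(3),(f(r.x)[:12]*1e3).round(1))
E
```

```text
[ 0.07754686  0.17424749 -0.11065241  2.37479266 -1.2866527   0.14968734
 -0.09778059] [0.52079618 0.03358604 0.14973628] [-0.05655664  0.95134987  0.12251679  0.2769917 ]
[(np.float64(0.7087532230111919), (-1, -1, -1, -1), np.float64(1.5707963267948966)), (np.float64(29.156797362517885), (1, -1, 1, 1), np.float64(4.71238898038469)), (np.float64(32.269392179569714), (1, 1, 1, 1), np.float64(4.71238898038469))]
[ 0.162  0.484  0.41   0.233  0.023 -0.071 -0.016  0.   ] [31.5 10.5  3.6  6.4 29.  -3.6 -2.1  3.8  5.1  0.7 -0.4 -5.1]
```

```bash
cat > kin.py <<'E'
from h import *
from scipy.optimize import least_squares
LO=np.array([-2.53,-.31,-1.57,.28,-1.29,.15,-2.92]);HI=np.array([2.53,2.02,1.55,2.44,4.43,1.84,2.92])
Z=lambda a:Ro.from_euler('z',a)
Y=lambda a:Ro.from_euler('y',a)
def fk(q,p):
    h,l1,l2,l3,a1,a2,a3,y1,y3,y5=p
    R=Z(-q[0]);x=np.array([0,0,h])+R.apply([0,y1,0])
    R=R*Y(q[1])*Z(-q[2]); x=x+R.apply([a1,y3,l1]); R=R*Y(q[3]); x=x+R.apply([a2,0,0]); R=R*Z(-q[4]); x=x+R.apply([0,y5,l2])
    R=R*Y(q[5]); x=x+R.apply([a3,0,0]); R=R*Z(-q[6]); x=x+R.apply([0,0,l3]);return x,R*Z(np.pi/2)
D=[([1.263,.4684,-.0116,1.6036,.006,1.0714,-.0563],(.1699,-.6268,.2136)),
([.67,.01,-.51,1.74,0,1.4,-1.14],(.4449,-.1031,.4149)),
([.56,-.16,-.47,2.38,-.73,.43,-.62],(.4592,.0149,.2553)),
([.07754686,0.17424749,-0.11065241,2.37479266,-1.2866527,0.14968734,-.09778],(.5208,.0336,.1497))]
def calib():
    f=lambda p:np.concatenate([(fk(q,p)[0]-x) for q,x in D]+[.05*(np.array(p)-[.3,.4,.4,.25,0,0,0,0,0,0])])
    r=least_squares(f,[.3,.4,.4,.3,0,0,0,0,0,0]);return r.x,f(r.x)[:3*len(D)]*1e3
P,RES=calib()
def ik(pos,G,seeds,w=.3,n=8):
    best=None
    rng=np.random.default_rng(0)
    for k in range(n):
        q0=np.clip(seeds if k==0 else seeds+rng.normal(0,.6,7),LO+.02,HI-.02)
        f=lambda q:np.r_[(fk(q,P)[0]-pos)*10,(fk(q,P)[1].inv()*G).as_rotvec()*3,.01*(q-seeds)]
        r=least_squares(f,q0,bounds=(LO+.01,HI-.01))
        if best is None or r.cost<best.cost: best=r
    q=best.x;x,R=fk(q,P)
    return q,np.linalg.norm(x-pos)*1e3,np.degrees((R.inv()*G).magnitude())
E
cat > chk.py <<'E'
from kin import *; from tgt import Rt
np.set_printoptions(precision=2,suppress=True)
print(P.round(3),RES.round(1))
q0=st()['joint_positions']
for el in (90,80,75,70,65,60,55):
    print('pick',el,*ik(np.array([.5485,.042,.009]),Rt(14.3,el),q0))
a=np.radians(-58.2);c,s=np.cos(a),np.sin(a)
for bx,bz in((.04,.06),(-.12,.2)):
  X=np.array([.5075+c*bx,-.3615+s*bx,bz])
  for yaw in(-58,-45):
    for el in(60,50,40,30): print('box',bx,yaw,el,*ik(X,Rt(yaw,el),np.array([.6,.5,0,1.6,0,.6,0])))
E
python3 chk.py
```

```text
[ 0.3   0.51  0.47  0.32  0.01 -0.    0.   -0.03 -0.01  0.  ] [-0.   0.5 -0.3 -0.   0.9  0.2 -0.2 -1.5  1.4  0.1  0.6 -1.3]
pick 90 [-0.58  0.66  0.57  2.   -0.59  0.64 -0.94] 0.005172391331358261 0.0022958840713415392
pick 80 [-0.53  0.59  0.5   2.13 -0.79  0.41 -0.73] 0.0063792795607739185 0.0027156816180593495
pick 75 [-0.43  0.55  0.38  2.19 -0.95  0.28 -0.55] 0.006881241943068466 0.0029144472150859357
pick 70 [-0.29  0.52  0.22  2.24 -1.28  0.16 -0.19] 0.8587365861887425 0.33955772767139125
pick 65 [ 0.76  0.88 -1.06  2.23  1.79  0.61 -2.91] 0.03594282080651445 0.014761942566208074
pick 60 [ 0.92  1.15 -1.28  2.28  1.99  0.87 -2.91] 0.022647342956331334 0.00953970540180149
pick 55 [ 0.99  1.31 -1.35  2.33  2.16  1.   -2.91] 0.01820550936515092 0.007795001793747101
box 0.04 -58 60 [-0.12  0.66  0.75  2.1  -1.12  0.16 -1.09] 0.006799222269004176 0.0033489025888724256
box 0.04 -58 50 [0.28 0.56 0.15 2.17 2.06 0.35 2.09] 0.0035505734266357623 0.0016295251154923585
box 0.04 -58 40 [0.27 0.62 0.1  2.24 2.31 0.62 1.79] 0.004523054188721956 0.0021233674867526873
box 0.04 -58 30 [0.15 0.
[... 573 characters left out ...]
-0.12 -58 50 [ 0.4   0.11 -0.26  2.36  1.29  0.57  2.75] 0.010171391679599188 0.0032286387369815984
box -0.12 -58 40 [ 0.67  0.2  -0.65  2.43  1.67  0.79  2.33] 0.04009742534119881 0.008018069978429018
box -0.12 -58 30 [ 1.18  1.04 -1.53  2.43  2.03  1.83  2.44] 9.354113143150126 1.7406532230461413
box -0.12 -45 60 [ 0.31  0.05  0.01  2.31  0.66  0.37 -2.61] 0.02106095104739606 0.009475236138667199
box -0.12 -45 50 [ 0.44  0.05 -0.2   2.42  1.45  0.35  2.84] 0.015004271502631946 0.004664931081243647
box -0.12 -45 40 [ 1.5   0.71 -1.56  2.43  1.89  1.14  2.7 ] 10.327577724028743 1.9368069740392904
box -0.12 -45 30 [ 1.35  0.94 -1.56  2.43  2.05  1.5   2.65] 32.60478867091041 5.755600818862481
```

```bash
cat > chk2.py <<'E'
from kin import *; from tgt import Rt
np.set_printoptions(precision=2,suppress=True)
H=Z(np.pi)
for z in(.009,.12):
  for el in (80,70,65,60):
    print('pick',z,el,*ik(np.array([.5485,.042,z]),Rt(14.3,el)*H,np.array([.1,.6,-.2,2.1,1.8,.4,0])))
a=np.radians(-58.2);c,s=np.cos(a),np.sin(a)
for bx,bz in((.05,.05),(-.02,.11),(-.1,.2),(-.1,.28),(-.16,.30)):
  X=np.array([.5075+c*bx,-.3615+s*bx,bz])
  for el in(60,50,45,40): print('box',bx,el,*ik(X,Rt(-58.2,el)*H,np.array([.3,.5,0,2.1,2,.5,-1])))
E
python3 chk2.py
```

```text
pick 0.009 80 [ 0.55  0.75 -0.86  2.06  1.05  0.61  0.82] 0.006844764639340534 0.002507095083725583
pick 0.009 70 [ 0.37  0.61 -0.57  2.19  1.33  0.26  0.48] 0.010366137035329188 0.0039317300885769344
pick 0.009 65 [ 0.34  0.59 -0.52  2.26  1.98  0.21 -0.17] 0.003927950396861677 0.0018200289429600876
pick 0.009 60 [ 0.54  0.69 -0.74  2.3   2.25  0.38 -0.34] 0.004439753013826003 0.0022224726038706038
pick 0.12 80 [ 0.75  0.67 -1.14  2.    0.87  0.82  0.98] 0.007643648495170391 0.0020713527136626306
pick 0.12 70 [ 0.8   0.58 -1.11  2.13  1.01  0.57  0.85] 0.010424287142269992 0.002689424414314448
pick 0.12 65 [ 0.77  0.5  -1.02  2.2   1.09  0.41  0.75] 0.012965352333609684 0.003489702517226617
pick 0.12 60 [ 0.59  0.39 -0.78  2.27  1.24  0.19  0.55] 0.019549719847528336 0.00612367932008471
box 0.05 60 [ 0.62  0.58 -0.19  2.02  1.37  0.37 -0.23] 0.009066751178293456 0.004109968738594563
box 0.05 50 [ 0.39  0.59  0.03  2.14  2.03  0.4  -0.99] 0.0003997306917544915 0.0001292415300720589
box 0.05 45 [ 0.42  0.62 -0.03  2.17  2.18  0.55 -1.14] 0.0017117030451809395 0.0006898935979236747
box
[... 986 characters left out ...]
5045645
box -0.1 50 [ 0.24 -0.03 -0.05  2.26  0.95  0.62  0.02] 0.008580526496163194 0.0032816136009337503
box -0.1 45 [ 0.23 -0.02 -0.09  2.31  1.16  0.63 -0.21] 0.007746717243520662 0.0025388502668277366
box -0.1 40 [ 0.22 -0.01 -0.12  2.36  1.36  0.67 -0.43] 0.006292744567151067 0.0017491897927475047
box -0.16 60 [ 0.03 -0.13  0.13  2.22  0.6   0.78  0.33] 0.00670336202004855 0.0033057260533488355
box -0.16 50 [ 0.07 -0.15 -0.02  2.32  0.89  0.74 -0.  ] 0.007634457215618069 0.0026527310155695693
box -0.16 45 [ 0.11 -0.14 -0.1   2.36  1.05  0.75 -0.18] 0.00760131720492192 0.002186588097005709
box -0.16 40 [ 0.13 -0.12 -0.18  2.4   1.2   0.78 -0.37] 0.0069857478661984555 0.00165902630297774
```

```bash
python3 -m jog '[[0,0,-5,0,-1,0,1],[0,0,-5,0,-1,0,1],[0,0,-3,0,-1,0,1],[0,0,0,0,0,-1,1],[0,0,0,0,0,-1,1]]'
python3 -m jog '[[0,0,0,0,0,-1,1],[0,0,0,0,0,-1,1],[0,0,0,0,0,-1,1],[0,0,0,0,0,-1,1],[0,0,0,0,0,-1,1]]'
python3 -m jog '[[0,0,0,0,0,-1,1],[0,0,0,0,0,-1,1],[0,0,0,0,0,-1,1],[0,0,0,0,0,-1,1],[0,0,0,0,0,-1,1]]'
python3 -m jog '[[0,0,0,0,0,-1,1],[0,0,0,0,0,-1,1],[0,0,0,0,0,-1,1],[0,0,0,0,0,-1,1],[0,0,0,0,0,-1,1]]'
python3 -m jog '[[0,0,0,0,0,-1,1],[0,0,0,0,0,0,1]]'
cat >> tgt.py <<'E'
    G=G*Ro.from_euler('z',np.pi)
    print('H: turn',(R.inv()*G).as_rotvec(degrees=True)/10,'shift after turn',G.inv().apply(d)*100)
E
python3 tgt.py 0.54 0.039 0.12 14.3 80
```

```text
clock: 5.22
tcp_pos: [0.5054, 0.0565, 0.2054]
eef_rot: [-0.048, 0.924, 0.323, 0.196]
wrist_force: [-0.4, 0.0, 0.2]
width: 0.092
clock: 5.85
tcp_pos: [0.505, 0.0559, 0.205]
eef_rot: [0.039, 0.702, 0.684, 0.198]
wrist_force: [0.2, 0.1, -0.3]
width: 0.092
clock: 6.48
tcp_pos: [0.505, 0.0558, 0.205]
eef_rot: [0.119, 0.347, 0.916, 0.163]
wrist_force: [-0.7, -0.1, -0.7]
width: 0.0918
clock: 7.1
tcp_pos: [0.5051, 0.0558, 0.205]
eef_rot: [0.176, -0.073, 0.977, 0.097]
wrist_force: [-0.4, 0.1, 0.4]
width: 0.0922
clock: 7.35
tcp_pos: [0.5051, 0.0559, 0.2048]
eef_rot: [0.184, -0.154, 0.967, 0.082]
wrist_force: [0.6, 0.0, -0.9]
width: 0.0921
tcp [50.51  5.59 20.48] q [-0.1   0.08  0.06  2.22 -0.42  0.52  2.18] F [ 0.64  0.01 -0.91] w 92.07365446691357 t 7.35
shift now [ 0.6  -3.6   8.58] turn [ -1.89   1.08 -17.56] shift after turn [1.44 2.5  8.87]
H: turn [0.7  1.23 0.31] shift after turn [-1.44 -2.5   8.87]
```

```bash
python3 -m jog '[[0,0,0,0.35,0.62,0.15,1],[0,0,0,0.35,0.61,0.16,1],[-0.7,-1.2,4,0,0,0,1],[-0.7,-1.3,4,0,0,0,1],[0,0,0,0,0,0,1]]'
python3 tgt.py 0.5455 0.0412 0.007 14.3 80
python3 - <<'E'
from fit import *
ci=robot.camera_info('wrist');snap('wrist','w2.png')
for r in robot.place_of('wrist','reject'): print(r, onz(ci,r['point'][::-1],0))
for r in robot.outline_of('wrist','reject'):
    m=r['region'].astype(np.uint8);cn=max(cv2.findContours(m,0,2)[0],key=cv2.contourArea);print(r['confidence'])
    b=cv2.boxPoints(cv2.minAreaRect(cn)); W=np.array([onz(ci,p,.022) for p in b]);print(b.round(0).tolist(),W.mean(0),W[:,:2].tolist())
E
```

```text
clock: 7.98
tcp_pos: [0.5368, 0.0393, 0.1251]
eef_rot: [0.086, -0.125, 0.988, 0.014]
wrist_force: [0.1, -0.1, 0.2]
width: 0.0917
tcp [53.68  3.93 12.51] q [-0.19  0.32  0.09  2.09 -0.11  0.57  1.79] F [ 0.14 -0.14  0.17] w 91.67262547335132 t 7.975
shift now [ 1.17 -0.11 11.79] turn [  0.01   0.06 -18.  ] shift after turn [-1.18  0.03 11.79]
H: turn [ 0.04 -0.    0.  ] shift after turn [ 1.18 -0.03 11.79]
{'point': [208.0, 325.3], 'confidence': 0.68} [0.5422 0.0456 0.    ]
0.86
[[287.0, 147.0], [358.0, 147.0], [358.0, 278.0], [287.0, 278.0]] [0.5403 0.0428 0.022 ] [[0.5003460704171994, 0.009922716735070121], [0.4895693252351438, 0.05207327571968811], [0.5795698198417214, 0.07900299572814871], [0.5918905261697024, 0.030260534349334477]]
0.67
[[230.0, 0.0], [287.0, 0.0], [287.0, 11.0], [230.0, 11.0]] [ 0.4271 -0.0227  0.022 ] [[0.4279566856277191, -0.038333794629468704], [0.42068369564565383, -0.00818806778421497], [0.4261056045985996, -0.0069379297355141156], [0.4334554105966387, -0.037315618718525415]]
```

```bash
python3 -m jog '[[0.5,0,4,0,0,0,1],[0.5,0,4,0,0,0,1],[0.2,0,3.8,0,0,0,1],[0,0,0,0,0,0,1]]'
python3 tgt.py 0.5455 0.0418 0.007 14.3 80
```

```text
clock: 8.62
tcp_pos: [0.5458, 0.044, 0.0086]
eef_rot: [0.087, -0.127, 0.988, 0.015]
wrist_force: [0.7, 0.3, 0.5]
width: 0.092
tcp [54.58  4.4   0.86] q [-0.15  0.54  0.04  2.11 -0.16  0.31  1.85] F [0.73 0.32 0.54] w 91.95752444705826 t 8.625
shift now [ 0.11 -0.21  0.14] turn [ -0.02   0.07 -17.97] shift after turn [-0.11  0.21  0.14]
H: turn [0.04 0.01 0.03] shift after turn [ 0.11 -0.21  0.14]
```

Good. I'll close on it and lift.

```bash
python3 -m jog '[[0.1,-0.2,0.1,0,0,0,0.2],[0,0,0,0,0,0,0.2],[0,0,0,0,0,0,0.2],[0,0,0,0,0,0,0.2],[0,0,0,0,0,0,0.2]]' 30
python3 -m jog '[[0,0,0,0,0,0,0.2],[0,0,-3,0,0,0,0.2],[0,0,-4,0,0,0,0.2],[0,0,-5,0,0,0,0.2],[0,0,-5,0,0,0,0.2]]'
python3 -m jog '[[0,0,-5,0,0,0,0.2],[0,0,-5,0,0,0,0.2],[0,0,-3,0,0,0,0.2],[0,0,0,0,0,0,0.2]]'
python3 - <<'E'
from kin import *
a=np.radians(-58.2);c,s=np.cos(a),np.sin(a)
bx,bz=-.2,.33
print(.5075+c*bx,-.3615+s*bx,bz)
E
python3 tgt.py 0.402 -0.192 0.33 -58.2 60
```

```text
clock: 9.25
tcp_pos: [0.5467, 0.0417, 0.0082]
eef_rot: [0.089, -0.127, 0.988, 0.014]
wrist_force: [-1.6, 0.2, 4.4]
width: 0.0446
clock: 9.88
tcp_pos: [0.5167, 0.0327, 0.1762]
eef_rot: [0.088, -0.127, 0.988, 0.014]
wrist_force: [1.4, 0.7, -0.2]
width: 0.0444
clock: 10.38
tcp_pos: [0.4962, 0.0263, 0.3052]
eef_rot: [0.091, -0.127, 0.988, 0.014]
wrist_force: [0.1, -0.8, -1.2]
width: 0.0447
0.40210884090066445 -0.19152146140262719 0.33
tcp [49.62  2.63 30.52] q [-0.21  0.01  0.12  1.99 -0.04  0.96  1.75] F [ 0.13 -0.81 -1.18] w 44.738719807882205 t 10.375
shift now [ 13.93 -18.71  -5.21] turn [  1.86   2.81 -10.72] shift after turn [13.   19.51  4.65]
H: turn [ 2.56 -1.7   6.86] shift after turn [-13.   -19.51   4.65]
```

```bash
python3 -m jog '[[0,0,0,0.32,-0.21,0.86,0.2],[0,0,0,0.32,-0.21,0.86,0.2],[0,0,0,0.32,-0.21,0.86,0.2],[0,0,0,0.32,-0.21,0.86,0.2],[0,0,0,0.32,-0.21,0.86,0.2]]'
python3 -m jog '[[0,0,0,0.32,-0.21,0.86,0.2],[0,0,0,0.32,-0.21,0.86,0.2],[0,0,0,0.32,-0.21,0.86,0.2],[0,0,0,0,0,0,0.2]]'
python3 tgt.py 0.423 -0.226 0.30 -58.2 60
```

```text
clock: 11.0
tcp_pos: [0.4943, 0.0262, 0.301]
eef_rot: [0.18, 0.259, 0.946, -0.079]
wrist_force: [-0.7, 0.1, -1.4]
width: 0.0443
clock: 11.5
tcp_pos: [0.4948, 0.0273, 0.3006]
eef_rot: [0.221, 0.469, 0.845, -0.128]
wrist_force: [-0.0, -0.1, -0.5]
width: 0.045
tcp [49.48  2.73 30.06] q [-0.37  0.07 -0.09  2.03  0.6   1.08 -0.21] F [-0.05 -0.09 -0.48] w 44.97356462965055 t 11.5
shift now [-15.29 -19.46   8.98] turn [  0.06  -0.07 -17.97] shift after turn [15.33 19.45  8.92]
H: turn [-0.05 -0.04  0.03] shift after turn [-15.33 -19.45   8.92]
```

```bash
python3 -m jog '[[-3.07,-3.89,1.8,0,0,0,0.2],[-3.07,-3.89,1.8,0,0,0,0.2],[-3.07,-3.89,1.8,0,0,0,0.2],[-3.07,-3.89,1.8,0,0,0,0.2],[-3.07,-3.89,1.8,0,0,0,0.2]]'
python3 -m jog '[[0,0,0,0,-0.75,0,0.2],[0,0,0,0,-0.75,0,0.2],[0,0,0,0,0,0,0.2]]'
cat > tb.py <<'E'
import sys,subprocess,numpy as np
bx,by,bz,yaw,el=map(float,sys.argv[1:]);a=np.radians(-58.2);c,s=np.cos(a),np.sin(a)
X=[.5075+c*bx-s*by,-.3615+s*bx+c*by,bz]
from h import *
p=st()['tcp_pos']-np.array([.5075,-.3615,0]);print('box xyz now',np.round([c*p[0]+s*p[1],-s*p[0]+c*p[1],p[2]],3))
print(subprocess.run(['python3','tgt.py',*map(str,[*X,yaw,el])],capture_output=True,text=True).stdout)
E
python3 tb.py -.02 0 .13 -58.2 45
```

```text
clock: 12.12
tcp_pos: [0.4214, -0.2289, 0.3013]
eef_rot: [0.223, 0.47, 0.845, -0.127]
wrist_force: [0.7, 0.3, -0.8]
width: 0.0445
clock: 12.5
tcp_pos: [0.4208, -0.2265, 0.2997]
eef_rot: [0.329, 0.448, 0.81, -0.188]
wrist_force: [-0.2, 0.5, -0.0]
width: 0.0448
box xyz now [-0.16  -0.003  0.3  ]
tcp [ 42.08 -22.65  29.97] q [-0.07 -0.15  0.05  2.37  1.05  0.78 -0.19] F [-0.21  0.52 -0.01] w 44.786357513736185 t 12.5
shift now [ 1.88  0.43 21.94] turn [  0.08  -0.06 -17.96] shift after turn [-2.07 -0.26 21.93]
H: turn [-0.04 -0.05  0.04] shift after turn [ 2.07  0.26 21.93]
```

```bash
python3 -m jog '[[0.4,0,4.4,0,0,0,0.2],[0.4,0.1,4.4,0,0,0,0.2],[0.4,0.1,4.4,0,0,0,0.2],[0.4,0,4.4,0,0,0,0.2],[0,0,0,0,0,0,0.2]]'
python3 tb.py .045 0 .088 -58.2 45
python3 -c "
from h import *
snap('side','s2.png')"
```

```text
clock: 13.12
tcp_pos: [0.4815, -0.3248, 0.1633]
eef_rot: [0.328, 0.451, 0.808, -0.19]
wrist_force: [-0.4, 0.1, -0.1]
width: 0.0448
box xyz now [-0.045 -0.003  0.163]
tcp [ 48.15 -32.48  16.33] q [ 0.07  0.28  0.2   2.34  1.72  0.47 -0.79] F [-0.36  0.08 -0.07] w 44.81139497654387 t 13.125
shift now [-1.12  0.43 11.66] turn [  0.07  -0.12 -17.98] shift after turn [ 1.03 -0.28 11.68]
H: turn [-0.08 -0.04  0.02] shift after turn [-1.03  0.28 11.68]
```

View pics/s2.png

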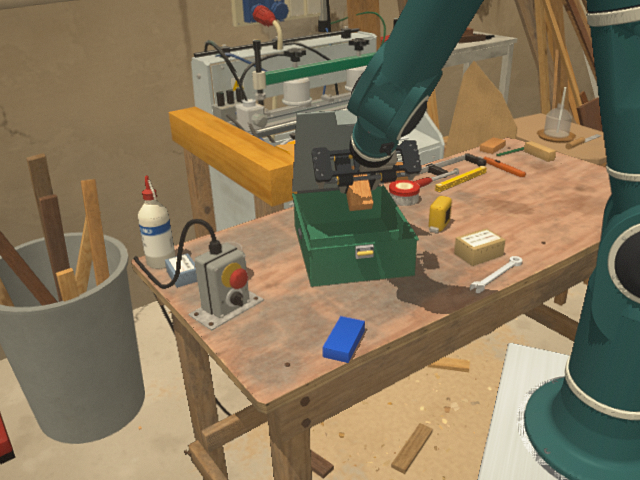

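The side view shows the block at (360,195), held over the box below the cover with no contact. I'll continue in.

```bash
python3 -m jog '[[-0.3,0.1,3.9,0,0,0,0.2],[-0.4,0.1,3.9,0,0,0,0.2],[-0.3,0.1,3.9,0,0,0,0.2],[0,0,0,0,0,0,0.2]]'
python3 -m jog '[[1.2,0,1.2,0,0,0,0.2],[1.2,0,1.2,0,0,0,0.2],[0,0,0,0,0,0,0.2]]'
python3 tb.py .045 0 .038 -58.2 45
```

```text
clock: 13.68
tcp_pos: [0.5322, -0.3986, 0.0905]
eef_rot: [0.331, 0.451, 0.807, -0.189]
wrist_force: [-0.2, 1.3, 0.3]
width: 0.0449
clock: 14.05
tcp_pos: [0.5318, -0.3961, 0.057]
eef_rot: [0.331, 0.45, 0.808, -0.188]
wrist_force: [-0.3, 1.1, 0.3]
width: 0.0448
box xyz now [0.042 0.002 0.057]
tcp [ 53.18 -39.61   5.7 ] q [ 0.28  0.6   0.11  2.2   2.21  0.49 -1.23] F [-0.27  1.1   0.32] w 44.8490232158516 t 14.05
shift now [ 1.14 -0.23  1.55] turn [  0.04  -0.05 -17.99] shift after turn [-1.15  0.24  1.54]
H: turn [-0.03 -0.02  0.01] shift after turn [ 1.15 -0.24  1.54]
```

Now lower the last 15 mm, release, and withdraw along the tool axis.

```bash
python3 -m jog '[[0.9,-0.1,1.2,0,0,0,0.2],[0,0,0,0,0,0,0.2],[0,0,0,0,0,0,0.7],[0,0,0,0,0,0,0.7],[0,0,0,0,0,0,0.7]]'
python3 -m jog '[[0,0,0,0,0,0,0.7],[0,0,0,0,0,0,0.7],[0,0,-1,0,0,0,0.7],[-0.5,0,-2,0,0,0,0.7],[-0.5,0,-3,0,0,0,0.7]]'
python3 tb.py -.16 0 .30 -58.2 45
python3 -c "
from h import *
snap('wrist','w3.png')"
```

```text
clock: 14.68
tcp_pos: [0.5323, -0.3994, 0.0415]
eef_rot: [0.332, 0.45, 0.807, -0.188]
wrist_force: [-0.2, 0.1, -0.3]
width: 0.0645
clock: 15.3
tcp_pos: [0.5131, -0.3689, 0.0907]
eef_rot: [0.331, 0.451, 0.808, -0.188]
wrist_force: [-0.9, 0.6, -0.5]
width: 0.0641
box xyz now [0.009 0.001 0.091]
tcp [ 51.31 -36.89   9.07] q [ 0.21  0.5   0.15  2.27  2.1   0.48 -1.15] F [-0.88  0.58 -0.47] w 64.07654684573744 t 15.3
shift now [ -2.69  -0.26 -26.78] turn [  0.05  -0.06 -18.  ] shift after turn [  2.83   0.08 -26.77]
H: turn [-0.04 -0.03  0.  ] shift after turn [ -2.83  -0.08 -26.77]
```

View pics/w3.png

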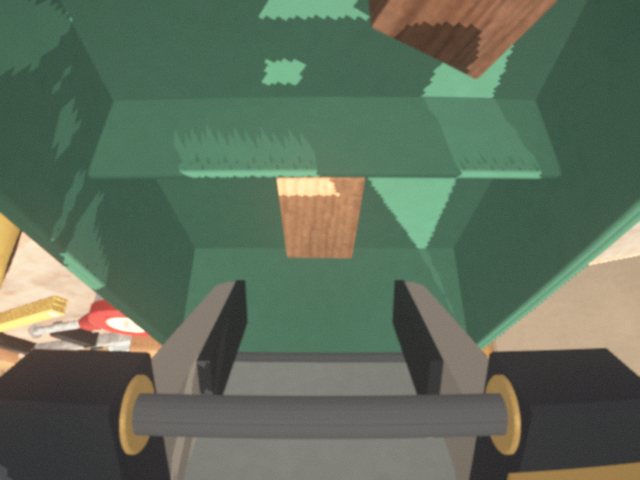

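The wrist view is upside-down here. It shows the reject at (278-365,178-258) in the rear compartment, behind the divider, with the dark offcut still in front at (460,35). I'll withdraw and check that the press path is reachable.

```bash
python3 -m jog '[[-0.5,0,-5.3,0,0,0,0.7],[-0.5,0,-5.3,0,0,0,0.7],[-0.5,0,-5.3,0,0,0,0.3],[-0.5,0,-5.3,0,0,0,0],[-0.8,0,-5.5,0,0,0,0]]'
python3 - <<'E'
from kin import *; from tgt import Rt
np.set_printoptions(precision=2,suppress=True)
q=st()['joint_positions'];print(q)
a=np.radians(-58.2);c,s=np.cos(a),np.sin(a)
for yaw in(-58.2,-20,20):
  qq=q
  for bx,bz,el in((-.16,.31,90),(-.16,.42,90),(-.008,.42,90),(-.008,.303,90),(-.073,.239,90),(-.116,.144,90),(-.122,.09,90)):
    X=np.array([.5075+c*bx,-.3615+s*bx,bz])
    qq,e1,e2=ik(X,Rt(yaw,el)*Z(np.pi),qq,n=3); print(yaw,bx,qq,round(e1,1),round(e2,1))
E
python3 tb.py -.16 0 .42 -58.2 90
```

```text
clock: 15.98
tcp_pos: [0.4253, -0.2244, 0.3009]
eef_rot: [0.331, 0.45, 0.808, -0.187]
wrist_force: [0.9, 0.4, 0.4]
width: 0.0368
[-0.16 -0.15  0.13  2.37  1.06  0.8  -0.21]
-58.2 -0.16 [ 0.15  0.07  0.29  1.91 -0.02  1.16  1.  ] 0.0 0.0
-58.2 -0.16 [ 0.14  0.    0.29  1.74 -0.    1.4   0.98] 0.0 0.0
-58.2 -0.008 [ 0.3   0.28  0.34  1.43 -0.09  1.45  1.19] 0.0 0.0
-58.2 -0.008 [ 0.31  0.34  0.33  1.61 -0.11  1.21  1.21] 0.0 0.0
-58.2 -0.073 [ 0.26  0.28  0.3   1.83 -0.1   1.04  1.15] 0.0 0.0
-58.2 -0.116 [ 0.24  0.34  0.27  2.01 -0.12  0.82  1.14] 0.0 0.0
-58.2 -0.122 [ 0.26  0.41  0.25  2.05 -0.15  0.7   1.16] 0.0 0.0
-20 -0.16 [ 0.17  0.07  0.26  1.91 -0.02  1.16  1.66] 0.0 0.0
-20 -0.16 [ 0.16  0.    0.26  1.73 -0.    1.4   1.64] 0.0 0.0
-20 -0.008 [ 0.32  0.28  0.31  1.43 -0.09  1.45  1.85] 0.0 0.0
-20 -0.008 [ 0.33  0.34  0.3   1.61 -0.1   1.21  1.87] 0.0 0.0
-20 -0.073 [ 0.28  0.28  0.27  1.83 -0.09  1.04  1.81] 0.0 0.0
-20 -0.116 [ 0.26  0.33  0.25  2.   -0.11  0.82  1.79] 0.0 0.0
-20 -0.122 [ 0.28  0.41  0.22  2.05 -0.14  0.7   1.81] 0.0 0.0
20 -0.16 [ 0.2   0.07  0.23  1.91 -0.02  1.16  2.36] 0.0 0.0
20 -0.16 [ 0.19  0.01  0.23  1.73 -0.    1.4   2.34] 0.0 0.0
20 -0.008 [ 0.34  0.28  0.29  1.42 -0.08  1.45  2.55] 0.0 0.0
20 -0.008 [ 0.35  0.33  0.27  1.61 -0.09  1.21  2.56] 0.0 0.0
20 -0.073 [ 0.31  0.28  0.24  1.83 -0.08  1.04  2.5 ] 0.0 0.0
20 -0.116 [ 0.29  0.33  0.22  2.   -0.1   0.82  2.48] 0.0 0.0
20 -0.122 [ 0.3   0.41  0.2   2.05 -0.12  0.69  2.5 ] 0.0 0.0
box xyz now [-0.16   0.002  0.301]
tcp [ 42.53 -22.44  30.09] q [-0.16 -0.15  0.13  2.37  1.06  0.8  -0.21] F [0.9  0.37 0.44] w 36.767508698292836 t 15.975
shift now [-8.36 -0.29 -8.48] turn [ 6.84  0.05 16.64] shift after turn [ -0.02   0.24 -11.91]
H: turn [-0.03  4.47 -0.01] shift after turn [  0.02  -0.24 -11.91]
```

```bash
python3 -m jog '[[0,0,0,0,0.9,0,0],[0,0,0,0,0.9,0,0],[0,0,0,0,0.9,0,0],[0,0,0,0,0.9,0,0],[0,0,0,0,0.9,0,0]]'
python3 -m jog '[[0,0,-4,0,0,0,0],[0,-0.1,-4,0,0,0,0],[0,-0.1,-4,0,0,0,0],[-5,0,0,0,0,0,0],[-5,0,0,0,0,0,0]]'
python3 -m jog '[[-5,0,0,0,0,0,0],[0,0,0,0,0,0,0]]'
python3 tb.py -.008 0 .33 -58.2 90
```

```text
clock: 16.6
tcp_pos: [0.4255, -0.2259, 0.2999]
eef_rot: [0.007, 0.489, 0.872, -0.008]
wrist_force: [-0.4, -0.2, -0.3]
width: 0.0006
clock: 17.23
tcp_pos: [0.4758, -0.31, 0.4226]
eef_rot: [0.01, 0.489, 0.872, -0.01]
wrist_force: [0.4, 0.0, -0.1]
width: 0.0003
clock: 17.48
tcp_pos: [0.5013, -0.3544, 0.4206]
eef_rot: [0.007, 0.491, 0.871, -0.012]
wrist_force: [0.1, 0.5, 0.9]
width: 0.0006
box xyz now [-0.009 -0.002  0.421]
tcp [ 50.13 -35.44  42.06] q [ 0.05  0.29  0.65  1.46 -0.16  1.44  1.25] F [0.05 0.55 0.89] w 0.6287245239894369 t 17.475
shift now [0.08 0.29 9.06] turn [ 0.21  0.13 17.94] shift after turn [ 0.14 -0.15  9.06]
H: turn [-0.08  0.14 -0.06] shift after turn [-0.14  0.15  9.06]
```

```bash
python3 -m jog '[[0,0.1,4.5,-0.08,0.14,-0.06,0],[0,0.1,4.5,0,0,0,0],[0,0,1.5,0,0,0,0],[0,0,1,0,0,0,0],[0,0,0,0,0,0,0]]'
python3 tb.py -.008 0 .303 -58.2 90
python3 -m jog '[[0.9,0,0.8,0,0,0,0],[1.1,0,0.9,0,0,0,0],[1.1,0,1,0,0,0,0],[0,0,0,0,0,0,0]]'
python3 tb.py -.039 0 .2785 -58.2 90
```

```text
clock: 18.1
tcp_pos: [0.5037, -0.3523, 0.3087]
eef_rot: [0.002, 0.485, 0.875, 0.002]
wrist_force: [-0.1, -0.4, 1.2]
width: 0.0008
box xyz now [-0.01   0.002  0.309]
tcp [ 50.37 -35.23  30.87] q [ 0.08  0.36  0.63  1.62 -0.22  1.23  1.31] F [-0.08 -0.37  1.25] w 0.7526651437285007 t 18.1
shift now [-0.18 -0.16  0.57] turn [ -0.01   0.04 -17.98] shift after turn [0.18 0.16 0.57]
H: turn [0.03 0.01 0.02] shift after turn [-0.18 -0.16  0.57]

clock: 18.6
tcp_pos: [0.4864, -0.3246, 0.28]
eef_rot: [0.0, 0.485, 0.875, 0.002]
wrist_force: [-0.3, -0.3, 0.7]
width: 0.0005
box xyz now [-0.042  0.002  0.28 ]
tcp [ 48.64 -32.46  28.  ] q [ 0.04  0.32  0.62  1.73 -0.21  1.16  1.28] F [-0.35 -0.26  0.69] w 0.4873514640976348 t 18.6
shift now [-0.34 -0.16  0.15] turn [  0.01   0.03 -17.98] shift after turn [0.35 0.15 0.15]
H: turn [ 0.02 -0.01  0.02] shift after turn [-0.35 -0.15  0.15]
```

```bash
python3 -c "
from h import *
im=snap('side','s3.png')
cv2.imwrite('pics/s3c.png',cv2.resize(im[60:300,230:480,::-1],None,fx=2.4,fy=2.4))"
```

```text
(no output)
```

View pics/s3c.png

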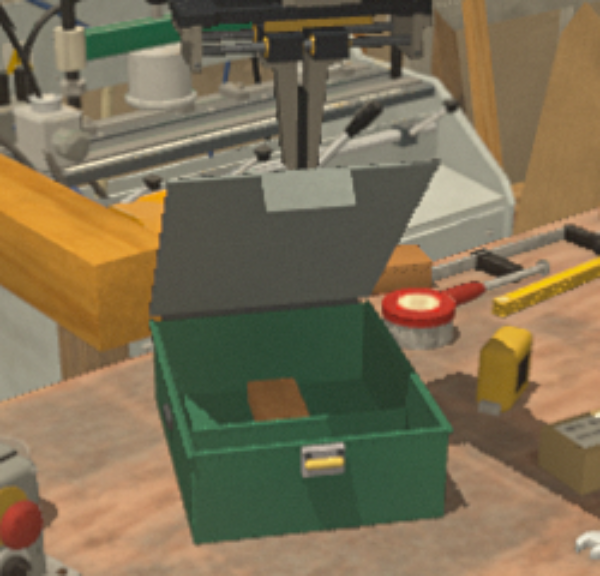

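The crop shows the fingertips behind the cover near (300,165), pushing it down. The reject is visible in the rear compartment at (278,400). I'll follow the arc.

```bash
python3 -m jog '[[1.0,-0.1,1.3,0,0,0,0],[1.0,0,1.4,0,0,0,0],[1.1,0,1.4,0,0,0,0],[0.9,0,1.5,0,0,0,0],[0.8,0,1.5,0,0,0,0]]'
python3 -m jog '[[0.8,0,1.5,0,0,0,0],[0.6,0,1.6,0,0,0,0],[0.5,0,1.6,0,0,0,0],[0.5,0,1.6,0,0,0,0],[0,0,0,0,0,0,0]]'
python3 tb.py -.118 0 .124 -58.2 90
```

```text
clock: 19.27
tcp_pos: [0.4611, -0.2856, 0.2091]
eef_rot: [0.002, 0.485, 0.875, 0.002]
wrist_force: [-0.6, 0.2, 1.0]
width: 0.0002
clock: 19.9
tcp_pos: [0.4476, -0.2646, 0.1453]
eef_rot: [-0.0, 0.485, 0.875, 0.001]
wrist_force: [-1.3, 1.0, -0.7]
width: 0.0006
box xyz now [-0.114  0.     0.145]
tcp [ 44.76 -26.46  14.53] q [ 0.01  0.37  0.56  2.01 -0.27  0.83  1.28] F [-1.27  0.98 -0.69] w 0.6120441013142204 t 19.9
shift now [ 0.41 -0.02  2.13] turn [  0.01   0.02 -17.98] shift after turn [-0.41  0.02  2.13]
H: turn [ 0.01 -0.01  0.02] shift after turn [ 0.41 -0.02  2.13]
```

```bash
python3 -m jog '[[0.2,0,1.4,0,0,0,0],[0.2,0,1.4,0,0,0,0],[0.1,0,0.8,0,0,0,0],[0,0,0,0,0,0,0]]'
python3 -m jog '[[0,0,0.3,0,0,0,0],[0,0,0,0,0,0,0]]'
python3 -m jog '[[0,0,0.3,0,0,0,0],[0,0,0,0,0,0,0]]'
python3 -m jog '[[0,0,0.3,0,0,0,0],[0,0,0,0,0,0,0]]'
python3 tb.py -.118 0 .092 -58.2 90
```

```text
clock: 20.4
tcp_pos: [0.4456, -0.2608, 0.11]
eef_rot: [0.001, 0.485, 0.874, 0.001]
wrist_force: [0.2, -0.5, 0.6]
width: 0.0004
clock: 20.65
tcp_pos: [0.4463, -0.2611, 0.1078]
eef_rot: [0.001, 0.485, 0.875, 0.002]
wrist_force: [-0.2, -0.2, 0.0]
width: 0.0004
clock: 20.9
tcp_pos: [0.4464, -0.2612, 0.1049]
eef_rot: [0.002, 0.485, 0.875, 0.002]
wrist_force: [0.4, -0.9, 1.5]
width: 0.0003
clock: 21.15
tcp_pos: [0.4464, -0.261, 0.1025]
eef_rot: [0.001, 0.485, 0.875, 0.002]
wrist_force: [-1.6, 1.0, 7.1]
width: 0.0004
box xyz now [-0.118  0.001  0.102]
tcp [ 44.64 -26.1   10.25] q [ 0.04  0.43  0.53  2.05 -0.32  0.74  1.32] F [-1.65  1.01  7.08] w 0.4363082724967882 t 21.15
shift now [ 0.04 -0.11  1.05] turn [ -0.01   0.04 -17.98] shift after turn [-0.04  0.1   1.05]
H: turn [0.03 0.   0.02] shift after turn [ 0.04 -0.1   1.05]
```

```bash
python3 -m jog '[[0,0,0.2,0,0,0,0],[0,0,0,0,0,0,0]]'
python3 -m jog '[[0,0,0.2,0,0,0,0],[0,0,0,0,0,0,0]]'
python3 -m jog '[[0,0,0.2,0,0,0,0],[0,0,0,0,0,0,0]]'
```

```text
clock: 21.4
tcp_pos: [0.4463, -0.2609, 0.1002]
eef_rot: [0.001, 0.485, 0.875, 0.002]
wrist_force: [-0.3, 1.4, 5.6]
width: 0.0005
clock: 21.65
tcp_pos: [0.446, -0.2609, 0.0975]
eef_rot: [0.001, 0.485, 0.875, 0.002]
wrist_force: [-0.1, -0.6, -0.4]
width: 0.0002
clock: 21.9
tcp_pos: [0.446, -0.261, 0.0954]
eef_rot: [0.001, 0.485, 0.875, 0.001]
wrist_force: [-0.5, -0.1, -0.1]
width: 0.0007
```

```bash
python3 -m jog '[[0,0,0.2,0,0,0,0],[0,0,0,0,0,0,0]]'
python3 -m jog '[[0,0,0.1,0,0,0,0],[0,0,0,0,0,0,0]]'
```

```text
clock: 22.15
tcp_pos: [0.4461, -0.2609, 0.0935]
eef_rot: [0.001, 0.485, 0.875, 0.002]
wrist_force: [0.4, 1.3, -0.1]
width: 0.0008
clock: 22.4
tcp_pos: [0.4462, -0.261, 0.0927]
eef_rot: [0.001, 0.485, 0.875, 0.002]
wrist_force: [-0.3, -0.0, -0.1]
width: 0.0006
```

```bash
python3 -m jog '[[0,0,0.1,0,0,0,0],[0,0,0,0,0,0,0]]'
python3 -m jog '[[0,0,0.1,0,0,0,0],[0,0,0,0,0,0,0]]'
```

```text
clock: 22.65
tcp_pos: [0.4462, -0.261, 0.0919]
eef_rot: [0.001, 0.485, 0.875, 0.002]
wrist_force: [-0.4, 0.8, 3.2]
width: 0.0005
clock: 22.9
tcp_pos: [0.4463, -0.261, 0.091]
eef_rot: [0.001, 0.485, 0.875, 0.002]
wrist_force: [-1.1, 1.1, 6.0]
width: 0.0004
```

The force peaked at 7 N, fell to zero, and came back only at z=92 mm, the shut height. That means the catch snapped and the cover dropped away from the fingers. I'll lift and check.

```bash
python3 -m jog '[[0,0,-0.5,0,0,0,0],[0,0,-3,0,0,0,0],[0,0,-5,0,0,0,0],[0,0,-5,0,0,0,0],[0,0,0,0,0,0,0]]'
python3 -m jog '[[0,0,0,0,0,0,0],[0,0,0,0,0,0,0],[0,0,0,0,0,0,0],[0,0,0,0,0,0,0],[0,0,0,0,0,0,0]]'
python3 -c "
from h import *
a=snap('side','s4.png');b=snap('top','t4.png')
a=a[60:380,200:520];b=b[120:370,150:480]
cv2.imwrite('pics/f.png',np.hstack([cv2.resize(a,(400,400)),cv2.resize(b,(400,400))])[:,:,::-1])"
```

```text
clock: 23.52
tcp_pos: [0.4477, -0.2624, 0.2293]
eef_rot: [0.005, 0.485, 0.875, 0.002]
wrist_force: [-1.1, -0.2, -0.1]
width: 0.0003
clock: 24.15
tcp_pos: [0.4456, -0.2612, 0.2254]
eef_rot: [0.001, 0.485, 0.875, 0.001]
wrist_force: [-0.3, 0.0, -0.5]
width: 0.0006
```

View pics/f.png

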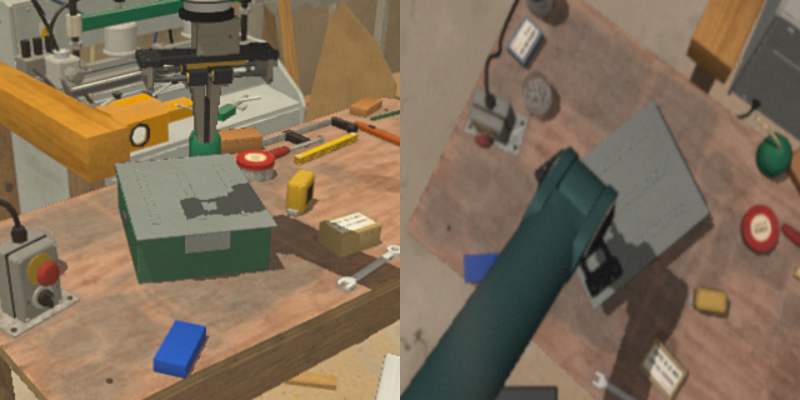

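The cover is flat shut in both views, with the lip over the catch at (208,242). The gripper is clear and the bystanders look unmoved, so I'm handing in.

```bash
python3 -c "
from h import *
print(robot.close_job())"
```

```text
the job is handed in; nothing more can be done
None
```

The reject is in the rear compartment, the cover is shut and latched, and the job was handed in at about 24 s of the 58 s allowed.

- **Placing:** I gripped the block across its 45 mm side, carried it in under the cover with the tool tilted 45°, and released it just above the floor. After release, the wrist and side pictures showed it in the rear compartment. The dark offcut was still in the front compartment in the wrist picture. I did not measure whether the block lies fully flat.
- **Closing:** I pushed the cover down along its arc with shut fingers. The highest wrist-force reading was about 7 N; readings came only at the end of each move, so the true peak may have been the stated 8 to 12 N. The force then fell to zero and came back only at z ≈ 92 mm, the shut height, so the catch had snapped.
- **Last checks:** About 1 s after the fingers lifted off, the cover was still flat shut in the side and top pictures. The gripper was about 13 cm above it and the wrist force was about zero. The other things looked unmoved by eye; I did not measure their positions again.
- **What disagreed:**
    - The first tilted approach to the block ran into joint limits, so I turned the gripper half round and picked it up nearly upright.
    - The top camera put the block about 4 to 5 mm off in y from the side and wrist cameras; I used the latter.

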